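# Slide a mandrel pin along the press's V-groove to its stop

## Robot

A 6-joint arm with a two-finger parallel gripper is mounted at the origin on the work surface. World frame = base frame: x ahead of the robot, y to its left, z up, the work surface at z = 0. Lengths are in m, angles in rad, forces in N, time in s.
With the tool pointing down it reaches from about 0.35 to 0.775 m from the base axis. Payload 5.5 kg.
Tool frame: the origin (TCP) lies midway between the tips of the shut fingers; the grasp point (between the pads) lies 19 mm behind it; z points along the fingers, x is the direction in which the jaws open and shut, and the axes are right-handed (so a half turn about z gives the same grasp; the last joint's range is limited). The gripper opens to 85 mm and grips with 20 to 120 N. Pads are 22 mm wide; open, the fingers measure 114 mm over their backs; the gripper's body (76 mm by 85 mm) begins 54 mm behind the grasp point. The pads swing forward as they close: fully open they stand 13 mm farther back than shut.
Start: joints at [-1.294, 0.313, 0.046, 1.304, 0, 1.431], TCP at [0.233, -0.526, 0.231] pointing down, gripper open.
Joint ranges: [-2.76, 2.76], [-0.86, 1.69], [-1.03, 1.26], [-2.2, 2.34], [-1.47, 1.5], [-3.14, 3.14]. Speed limits (rad/s): [2.57, 2.57, 3.14, 3.14, 3.14, 3.14].

## Interface

Orientations are given as [roll, pitch, yaw] about the fixed x, y, z axes, in that order (R = Rz(yaw) Ry(pitch) Rx(roll)).
In Python, from station import * gives the robot as it stands.
- The arm moves only by the tool drive_tool, never from a script. Its argument "deltas" is a list of rows, each a list of 3 entries, a list of its own where there are three numbers: the turn, a rotation vector about the tool's x, y, z in rad, then the shift along the tool's x, y, z in mm, then the opening, from -1 (shut) to 1 (fully open). A call has 1 to 8 rows; each row shifts and turns the commanded pose from where the row before left it, along the tool's axes as they then stand; what a row does not reach is not made up. A row lasts 1/12 s, in which the tool goes at most 41.7 mm and 7.16 degrees, less where a joint would pass 70% of its speed; a pose out of reach is approached as far as the arm can. A call with a gripper value outside its range is refused whole. The fingers move at their own pace and stop on an object; the grip force is fixed at half the most. Time passes only in rows, so rows that do not move let the fingers close. It gives the time, the measured TCP pose, the force and the opening at its end, in the units of the state.
- read_state(): the state, without advancing time (a new reading comes with each control period).
- snapshot(name): name is "scene" or "top"; returns (picture, depth): 400x640x3 uint8, red, green, blue; 400x640 float32, m along the optical axis (not along the pixel's ray), 0 where there is no reading.
- camera_info(name): a dict with "intrinsics" (3x3 intrinsics, pixels), "dist_coeffs" ([k1, k2, p1, p2, k3] as OpenCV has them; the pictures are not rectified), "rvec" (rotation vector, rad) and "tvec" (3), from world to camera coordinates, as OpenCV has them. Camera axes: x right, y down, z forward; pixel columns grow to the right and rows downward; lengths in m; the calibration is good to about 2 mm. A picture is of the moment at which its call begins. camera_info takes no time and is no camera call.
- close_job(): hands the job in, once; it reports no verdict.
The state is a dict: "time_s": time; "joint_pos": joint angles; "qd": joint speeds; "effort": joint torques, N m; "position": TCP position; "eef_rot": TCP orientation; "contact_force": force on the tool from outside, world axes, zero at the start; "ft_torque": the same for the moment, N m; "width": opening from 0.0 (shut) to 1.0 (fully open).
Only numpy, scipy, OpenCV 4.12 (cv2) and the standard library are available. Lean on these libraries where they do the work, as an engineer would, in place of code of your own. Each camera call takes 0.05 s, during which the arm holds its last target. There are 200 camera calls.

## Task

Take the steel pin from its wooden cradle, lay it in the low-walled outer end of the V-block's groove and let go of it there. Then push it gently along the groove until it bears on the round-nosed stop rod under the hand press, lean on it lightly for a moment (never more than 15 N on the press), and leave it lying in the groove against the stop. Leave the yo-yo, the bearings and the jar alone.

Things in the scene. Friction and masses are not known exactly. Their poses are not given: they have to be found in the camera images.
- pin: plain steel mandrel pin, diameter 24 mm, length 100 mm, both ends alike, flat with a 2.5 mm chamfer; 0.24 to 0.39 kg. Origin at its middle, on its axis; its x axis runs along its length; it can roll about x. It starts lying in the cradle.
- cradle: fixed wooden cradle 110 x 50 mm, base plate 6 mm thick. Two V-notched cheeks, 10 mm thick, 44 mm wide, 27 mm high, at x = -36 and +36 mm, hold the pin along the cradle's x axis, its axis 32 mm above the cart top. Between them (62 mm free) it can be gripped across from above. Origin under its middle, at cart-top height.
- vblock: fixed dark steel V-block, x = -210 to 0 mm, y = -28 to +28 mm. A 90 degree groove runs along x at y = 0, its bottom line 28 mm above the cart top. Outer part, x = -210 to -100: low walls, top at 37.5 mm, so fingers can straddle a lying pin above them; inner part, x = -100 to 0: walls 47 mm high. Origin at cart-top height under the inner end; +x points along the groove to the press.
- press: fixed chrome hand press at the groove's inner end, x axis along the groove's +x. Origin at cart-top height under the middle of its 50 x 50 mm column, 35 mm beyond the V-block's inner end. Column 170 mm high; the head, 46 mm wide, juts over the groove to x = -85 mm at 120 to 170 mm height. The lever reaches back from it at y = +40 mm, up to 194 mm high. The steel stop rod comes out of the column along the groove.
- yoyo: sky-blue yo-yo lying on its side face, diameter 56 mm, 42 mm high; origin under its middle. A bystander.
- bearing_a: white ceramic bearing ring, diameter 22 mm, 7 mm high; origin under its middle. A bystander.
- bearing_b: white ceramic bearing ring like the other. A bystander.
- jar: glass jar with a cork lid, diameter 60 mm, 72 mm high; origin under its middle. A bystander.
- lay (a point): in the outer end of the groove, on the axis line of a pin lying there (45 mm above the cart top, 7.5 mm above the low walls), at x = -160 mm of the V-block. The pin's middle goes about here (30 mm either way along the groove will do); its tail is then level with the block's outer end. Pushing it on takes 1 to 4 N against friction, different each time.
- groove_in (a point): inner (press) end of the groove, same height and axes as the lay point, on the line along which the lying pin slides. The round nose of the stop rod lies on this line between 15 and 39 mm outward (-x) from here, differently each time: it is not measured and must be found by feel. The rod, 12 mm thick, does not yield.
- plunger (a point): centre of the underside of the press's fixed round plunger (diameter 18 mm), 85 mm above the cart top, over the groove, 62 mm outward of the column's middle; its top cap is at 195 mm. It does not move in this task.
Mind the look-alikes: they are no part of the job. Of the things like the press, leave any that is red; of the rest the smaller one is meant.

How it is judged:
By the outcome, as a careful person would: the job done as asked, in the order asked, and still so for the second after the job is handed in, with the robot touching nothing.
It also fails if it takes over 64 s, if anything falls off the work surface, if the arm or the gripper's body presses on something with over 40 N, if the wrist force passes 120 N, or if a joint passes its speed limit or range.

## Working session

There is one attempt and no reset: what is moved stays moved. The work goes in short steps, Python scripts to look and compute and a tool call to move; the robot and the scene stay as the last step left them, time stands still between calls to the robot, and variables do not carry over. Pictures are saved under pics/ and viewed, about 8 in all and at most 12, crops included, and the job is handed in when it is done.

Besides the shell and the picture viewer there is one more tool, called after "Request:" as a command line: name --argument value ..., lists and objects as JSON in quotes. drive_tool: Moves the arm, as the interface text tells. Its arguments: {"type":"object","properties":{"deltas":{"type":"array","items":{"type":"array"}}},"required":["deltas"]}

```bash
mkdir -p pics; cat > h.py <<'E'
from station import *
import numpy as np, cv2
from scipy.spatial.transform import Rotation as R
def cam(n):
    c=camera_info(n); return np.array(c["intrinsics"]),np.array(c["dist_coeffs"]),R.from_rotvec(np.ravel(c["rvec"])).as_matrix(),np.ravel(c["tvec"])
def pix2w(n,u,v,depth=None,z=None):
    K,D,Rm,t=cam(n); p=cv2.undistortPoints(np.array([[[u,v]]],float),K,D).ravel(); r=np.array([p[0],p[1],1.])
    if z is None: return Rm.T@(r*depth-t)
    o=-Rm.T@t; d=Rm.T@r; return o+d*(z-o[2])/d[2]
def w2pix(n,P):
    K,D,Rm,t=cam(n); return cv2.projectPoints(np.atleast_2d(P).astype(float),Rm,t,K,D)[0].reshape(-1,2)
def save(n,name):
    p,d=snapshot(n); np.savez(f"pics/{name}.npz",p=p,d=d); cv2.imwrite(f"pics/{name}.png",p[:,:,::-1]); return p,d
E
python3 - <<'E'
from h import *
print(read_state())
for n in("scene","top"): save(n,n); c=cam(n); print(n,-c[2].T@c[3],c[0][0,0],c[2][2])
E
```

```text
{'time_s': 0.0, 'joint_pos': array([-1.29362784e+00,  3.14013968e-01,  4.49886007e-02,  1.30357328e+00,
       -5.29434695e-05,  1.43120793e+00]), 'qd': array([ 3.48331613e-04, -6.04942129e-06,  3.64590435e-04,  8.35363578e-04,
       -6.51757278e-04,  6.74328748e-04]), 'effort': array([-9.86464220e-04, -4.80626070e+01,  2.98534781e+01,  1.92180974e-02,
       -2.53077596e-04,  4.12499986e-06]), 'position': array([ 0.23260363, -0.52530883,  0.23040507]), 'eef_rot': array([-3.14139432e+00,  1.79215347e-03, -1.15403922e+00]), 'contact_force': array([ 0.03973397,  0.3638752 , -0.103189  ]), 'ft_torque': array([ 0.0199595 ,  0.011368  , -0.02729065]), 'width': 0.9957241610705964}
scene [1.01849704 0.13649783 0.65900912] 375.8106786717249 [-0.6154882  -0.21906393 -0.75709   ]
top [ 0.43729107 -0.02649401  1.0044775 ] 427.75657514085964 [ 1.10660065e-01 -3.45133584e-04 -9.93858255e-01]
```

View pics/top.png

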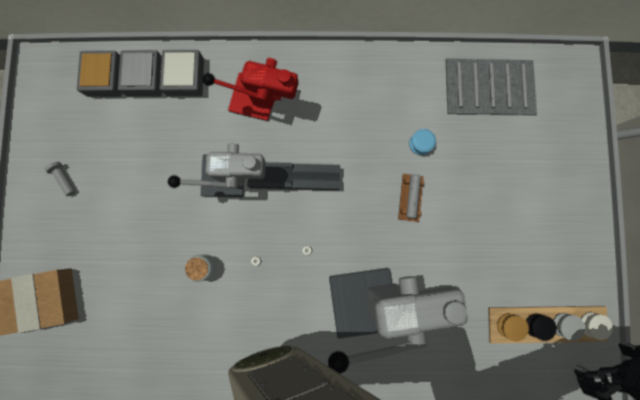

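View pics/scene.png

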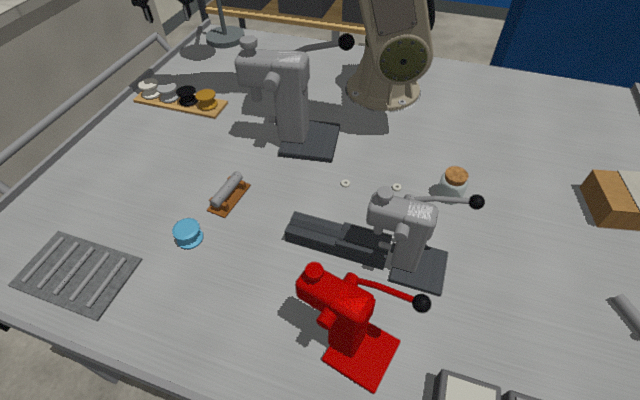

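In the top view, pin-like things are the pin in the cradle (411,197), the loose bolt (62,178) and the rods in the rack (490,87). Press-like things are the red one (265,90), a big chrome one (420,312) and a small chrome one with the V-block (235,175). I choose the cradle pin and the small chrome press, and check both in one close crop.

```bash
python3 - <<'E'
from h import *
p=cv2.imread("pics/top.png")
a=cv2.resize(p[150:215,160:360],None,fx=4,fy=4,interpolation=cv2.INTER_CUBIC)
b=cv2.resize(p[165:230,380:445],None,fx=5,fy=5,interpolation=cv2.INTER_CUBIC)
o=np.zeros((590,800,3),np.uint8);o[:260]=a;o[262:587,:325]=b
cv2.imwrite("pics/c1.png",o)
d=np.load("pics/top.npz")["d"]
for u,v in[(300,130),(411,197),(418,180),(406,215),(412,190),(410,205),(330,166),(330,188),(338,178),(300,178),(300,166),(422,142)]: print(u,v,pix2w("top",u,v,d[v,u]).round(4))
E
```

```text
300 130 [0.7054 0.0182 0.0032]
411 197 [ 0.5409 -0.2369  0.0414]
418 180 [ 0.5795 -0.2528  0.045 ]
406 215 [ 0.5024 -0.2325  0.0036]
412 190 [ 0.5568 -0.2392  0.0425]
410 205 [ 0.5224 -0.2336  0.0445]
330 166 [ 0.6117 -0.0529  0.0388]
330 188 [ 0.5625 -0.0533  0.0265]
338 178 [ 0.5849 -0.0715  0.0332]
300 178 [0.5845 0.0158 0.0331]
300 166 [0.6116 0.0158 0.0375]
422 142 [ 0.6678 -0.2642  0.0447]
```

View pics/c1.png

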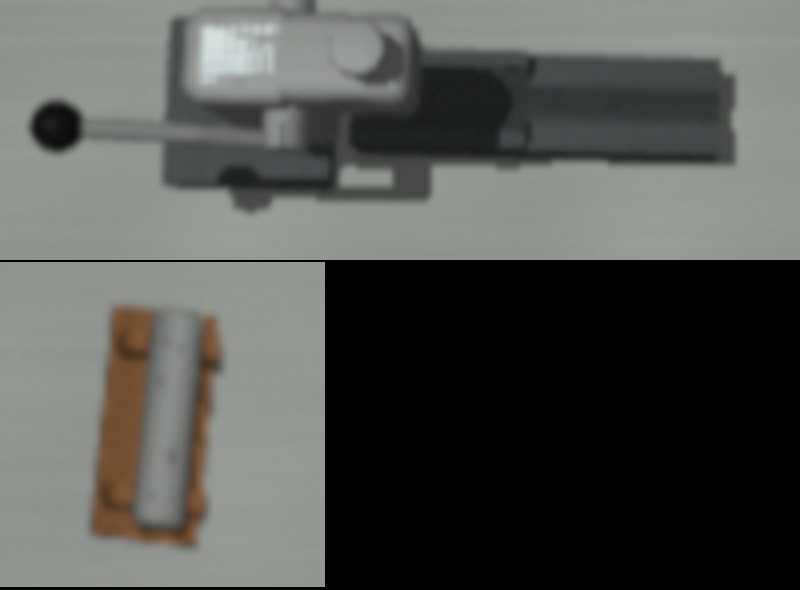

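The crop shows the pin between (415.6,174.6) and (411.8,217.6). The V-block's outer end edge is at u=340, v≈165–190, with the low walls towards the right and the small chrome press at the left. Both choices stand.

```bash
python3 - <<'E'
from h import *
d=np.load("pics/top.npz")["d"]
def cloud(u0,u1,v0,v1):
    g=[(u,v) for v in range(v0,v1) for u in range(u0,u1)]
    return np.array(g),np.array([pix2w("top",u,v,d[v,u]) for u,v in g])
a=pix2w("top",415.6,174.6,z=.033);b=pix2w("top",411.8,217.6,z=.033);print("pin px",a,b,(a+b)/2,np.linalg.norm(a-b),np.degrees(np.arctan2(*(a-b)[[1,0]])))
g,P=cloud(385,440,165,228); q=P[P[:,2]>.038]; c=q[:,:2].mean(0); w=np.linalg.svd(q[:,:2]-c)[2][0]; s=(q[:,:2]-c)@w; print("pin cloud",c,np.degrees(np.arctan2(w[1],w[0])),s.min(),s.max(),q[:,2].max())
q=P[(P[:,2]>.005)]; print("cradle rect",cv2.minAreaRect((q[:,:2]*1000).astype(np.float32)))
g,P=cloud(240,350,150,205)
# groove bottom & walls: rows profile per column
for u in (265,280,292,300,310,320,330,336,339,341,343):
    m=g[:,0]==u; print(u,[tuple((P[i,[0,2]]*1000).round().astype(int)) for i in np.where(m)[0] if P[i,2]>.015 and P[i,2]<.06])
# edge pixels on top surface
for (x,y,z) in [(720,60,.0375),(530,55,.0375),(720,153,.0375),(545,148,.0375),(520,53,.047)]: print(x,y,pix2w("top",160+x/4,150+y/4,z=z).round(4))
g,P=cloud(150,300,135,210); q=P[P[:,2]>.1]; print("press hi",cv2.minAreaRect((q[:,:2]*1000).astype(np.float32)), q[:,2].max())
q=P[P[:,2]>.18]; print(q.mean(0))
E
```

```text
pin px [ 0.59377549 -0.25038784  0.033     ] [ 0.49463429 -0.23964633  0.033     ] [ 0.54420489 -0.24501708  0.033     ] 0.09972139601048938 -6.183628796606008Traceback (most recent call last):
  File "<stdin>", line 7, in <module>
  File "<stdin>", line 5, in cloud
  File "h.py", line 7, in pix2w
    K,D,Rm,t=cam(n); p=cv2.undistortPoints(np.array([[[u,v]]],float),K,D).ravel(); r=np.array([p[0],p[1],1.])
             ~~~^^^
  File "h.py", line 5, in cam
    c=camera_info(n); return np.array(c["intrinsics"]),np.array(c["dist_coeffs"]),R.from_rotvec(np.ravel(c["rvec"])).as_matrix(),np.ravel(c["tvec"])
ValueError: time passes only in moves, steps and waits
```

Too many calls to camera_info, so I'll cache it.

```bash
sed -i 's/^def cam/import functools\n@functools.lru_cache\ndef cam/' h.py; python3 - <<'E'
from h import *
d=np.load("pics/top.npz")["d"]
def cloud(u0,u1,v0,v1):
    g=[(u,v) for v in range(v0,v1) for u in range(u0,u1)]
    return np.array(g),np.array([pix2w("top",u,v,d[v,u]) for u,v in g])
g,P=cloud(385,440,165,228); q=P[P[:,2]>.038]; c=q[:,:2].mean(0); w=np.linalg.svd(q[:,:2]-c)[2][0]; s=(q[:,:2]-c)@w; print("pin cloud",c,np.degrees(np.arctan2(w[1],w[0])),s.min(),s.max(),q[:,2].max())
g,P=cloud(240,350,150,205)
for u in (280,300,320,336,339,341,343):
    m=g[:,0]==u; print(u,[tuple((P[i,[0,2]]*1000).round().astype(int).tolist()) for i in np.where(m)[0] if P[i,2]>.015 and P[i,2]<.06])
for (x,y,z) in [(720,60,.0375),(530,55,.0375),(720,153,.0375),(545,148,.0375),(520,53,.047)]: print(x,y,pix2w("top",160+x/4,150+y/4,z=z).round(4))
g,P=cloud(150,300,135,210); q=P[(P[:,2]>.1)&(P[:,1]<.25)]; print("press hi",cv2.minAreaRect((q[:,:2]*1000).astype(np.float32)), q[:,2].max())
q=P[P[:,2]>.182]; print(q.mean(0),len(q))
E
```

```text
pin cloud [ 0.53929391 -0.23524006] -53.863055936277526 -0.2287381904009319 0.04873172518375833 1.0044775040787488
280 [(616, 51), (614, 48), (612, 49), (610, 46), (608, 46), (606, 42), (604, 42), (602, 40), (600, 38), (598, 35), (596, 34), (593, 34), (592, 31), (590, 29), (587, 32), (584, 32), (581, 40), (578, 43), (575, 46), (573, 47), (571, 45), (568, 49), (566, 48), (564, 43), (564, 26)]
300 [(616, 39), (614, 35), (612, 37), (609, 38), (607, 37), (604, 39), (603, 33), (600, 37), (598, 35), (597, 31), (594, 33), (592, 28), (589, 31), (587, 34), (584, 33), (582, 37), (579, 41), (577, 39), (574, 39), (572, 36), (570, 40), (568, 37), (566, 35), (563, 35), (563, 19)]
320 [(614, 37), (612, 35), (610, 36), (607, 40), (605, 37), (602, 40), (600, 39), (598, 34), (596, 35), (594, 31), (592, 29), (590, 29), (587, 30), (585, 33), (582, 37), (579, 39), (577, 37), (575, 39), (573, 37), (570, 37), (568, 38), (566, 36), (563, 39), (563, 25)]
336 [(614, 38), (611, 41), (610, 37), (608, 36), (605, 40), (603, 38), (601, 35), (598, 39), (596, 36), (594, 35), (592, 30), (590, 27), (588, 30), (585, 33), (580, 37), (577, 39), (575, 39), (573, 36), (570, 37), (568, 40), (566, 37), (563, 39), (562, 33)]
339 [(615, 37), (612, 37), (610, 37), (608, 37), (605, 36), (603, 35), (600, 41), (598, 37), (596, 35), (595, 31), (593, 29), (590, 29), (588, 29), (585, 36), (582, 36), (580, 37), (577, 42), (575, 39), (573, 38), (570, 40), (568, 38), (566, 39), (563, 39), (562, 33)]
341 []
343 []
720 60 [ 0.6144 -0.0759  0.0375]
530 55 [0.6168 0.0331 0.0375]
720 153 [ 0.5606 -0.0758  0.0375]
545 148 [0.5631 0.0239 0.0375]
520 53 [0.6162 0.0382 0.047 ]
press hi ((550.4956665039062, 92.35025024414062), (302.82086181640625, 126.71444702148438), 69.09894561767578) 1.0044775040787488
[0.55448667 0.14781706 0.30179662] 371
```

```bash
cat > fit.py <<'E'
from h import *
from scipy.optimize import least_squares
def cloud(n,d,u0,u1,v0,v1):
    o=[(u,v,*pix2w(n,u,v,d[v,u])) for v in range(v0,v1) for u in range(u0,u1) if d[v,u]>0]
    return np.array(o)
E
python3 - <<'E'
from fit import *
d=np.load("pics/top.npz")["d"]
C=cloud("top",d,385,440,165,228)[:,2:]
q=C[(C[:,2]>.036)&(C[:,2]<.06)]
def rp(p):
    w=np.array([np.cos(p[2]),np.sin(p[2])]);r=q[:,:2]-p[:2];t=r@[-w[1],w[0]]
    return p[3]+np.sqrt(np.maximum(.012**2-t**2,1e-8))-q[:,2]
s=least_squares(rp,[.544,-.243,-.108,.032],loss="soft_l1",f_scale=.003);p=s.x
w=np.array([np.cos(p[2]),np.sin(p[2])]);l=(q[:,:2]-p[:2])@w
m=(l.max()+l.min())/2;print("pin",p[:2]+m*w,np.degrees(p[2]),p[3],np.ptp(l))
tab=C[(C[:,2]<.012)];print("table z",np.median(tab[:,2]))
C=cloud("top",d,272,352,155,200)[:,2:]
q=C[(C[:,2]>.02)&(C[:,2]<.06)&(C[:,1]>-.068)&(C[:,1]<.028)]
def rv(p):
    w=np.array([np.cos(p[1]),np.sin(p[1])]);t=np.abs((q[:,:2]-[p[0],-.02])@[-w[1],w[0]])
    return np.minimum(.028+t,.0375)+p[2]-q[:,2]
s=least_squares(rv,[.589,1.55,0],loss="soft_l1",f_scale=.003);print("groove x at y=-.02",s.x[0],np.degrees(s.x[1]),s.x[2],np.std(s.fun))
x,th=s.x[:2];w=np.array([np.cos(th),np.sin(th)])
q=C[(C[:,2]>.02)&(C[:,2]<.06)];l=(q[:,:2]-[x,-.02])@w;print("end y",l.min()-.02,np.sort(l)[:40:8]-.02)
E
```

```text
pin [ 0.5442914 -0.2440428] -7.2353953907930775 0.03163307666081674 0.09780467840489576
table z 0.0003690025196033386
groove x at y=-.02 0.5905303946701739 89.03783220769002 0.00022054188758652152 0.0027322323665390402
end y -0.07421124569325376 [-0.07421125 -0.07379616 -0.07345007 -0.07206831 -0.07155402]
```

```bash
python3 - <<'E'
from fit import *
for n,r in(("top",(325,475,262,375)),("scene",(235,350,30,165))):
    d=np.load(f"pics/{n}.npz")["d"]; C=cloud(n,d,*r)[:,2:]
    for z0,z1 in((.01,.05),(.05,.15),(.15,.25),(.25,.3),(.3,.4)):
        q=C[(C[:,2]>z0)&(C[:,2]<z1)&(C[:,0]>.15)]
        if len(q)>5: print(n,z0,z1,len(q),np.percentile(q,[2,98],axis=0).round(3).tolist())
E
```

```text
top 0.01 0.05 2801 [[0.231, -0.186, 0.016], [0.373, -0.059, 0.03]]
top 0.05 0.15 290 [[0.28, -0.192, 0.052], [0.346, -0.134, 0.147]]
top 0.15 0.25 4313 [[0.246, -0.278, 0.183], [0.369, -0.125, 0.246]]
top 0.25 0.3 960 [[0.226, -0.273, 0.251], [0.337, -0.047, 0.277]]
top 0.3 0.4 12 [[0.265, -0.042, 0.381], [0.266, -0.037, 0.399]]
scene 0.01 0.05 1743 [[0.236, -0.192, 0.012], [0.378, -0.059, 0.046]]
scene 0.05 0.15 1275 [[0.285, -0.261, 0.053], [0.348, -0.136, 0.148]]
scene 0.15 0.25 3359 [[0.25, -0.279, 0.155], [0.377, -0.111, 0.247]]
scene 0.25 0.3 480 [[0.237, -0.272, 0.25], [0.34, -0.053, 0.277]]
```

Request:
drive_tool --deltas '[[[0,0,0],[0,0,-35],1],[[0,0,0],[0,0,-35],1],[[0,0,0],[-11,-33,0],1],[[0,0,0],[-11,-33,0],1],[[0,0,0],[-11,-33,0],1],[[0,0,0],[-11,-33,0],1],[[0,0,0],[-11,-33,0],1],[[0,0,0],[-11,-33,0],1]]'

```text
time_s: 0.77
position: [0.3879, -0.3839, 0.301]
eef_rot: [3.141, 0.001, -1.154]
contact_force: [1.1, -0.5, 0.6]
width: 1.001
```

```bash
python3 - <<'E'
from h import *
print(read_state()); save("scene","s2")
E
```

```text
{'time_s': 0.7667, 'joint_pos': array([-9.27268893e-01,  2.47309394e-01,  1.26267227e-01,  1.45036286e+00,
        1.13981661e-06,  1.79788147e+00]), 'qd': array([ 7.67865439e-01,  2.55178746e-02,  2.79468575e-02,  1.20923144e-03,
       -6.86968950e-05,  7.57835887e-01]), 'effort': array([-3.96306574e+00, -4.58703232e+01,  2.96799588e+01,  3.27284625e-01,
       -1.79210276e-02, -8.09494760e-01]), 'position': array([ 0.38793594, -0.38389033,  0.30097187]), 'eef_rot': array([ 3.14145672e+00,  5.93326116e-04, -1.15435408e+00]), 'contact_force': array([ 1.0795675 , -0.54911661,  0.61092873]), 'ft_torque': array([-0.02589063,  0.00159106,  0.04362432]), 'width': 1.0009781274422231}
```

View pics/s2.png

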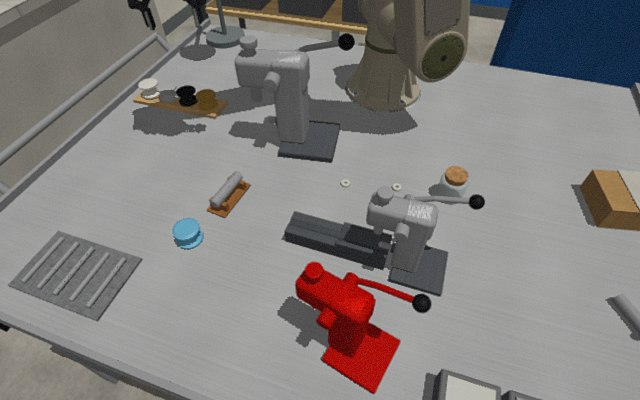

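The picture shows the tool still near the top edge, at about (170,8), clear of the big press; nothing has moved.

Request:
drive_tool --deltas '[[[0,0,0],[-10.8,-33.3,0],1],[[0,0,0],[-10.8,-33.3,0],1],[[0,0,0],[-10.8,-33.3,0],1],[[0,0,0],[-10.8,-33.3,0],1],[[0,0,0],[-10.8,-33.3,0],1],[[0,0,0],[-10.8,-33.3,0],1],[[0,0,0.1],[0,0,0],1],[[0,0,0.1],[0,0,0],1]]'

```text
time_s: 1.48
position: [0.5448, -0.2433, 0.3003]
eef_rot: [3.141, 0.001, -1.355]
contact_force: [-0.1, 0.0, -0.1]
width: 0.999
```

Request:
drive_tool --deltas '[[[0,0,0.114],[0,0,0],1],[[0,0,0.114],[0,0,0],1],[[0,0,0.114],[0,0,0],1],[[0,0,0],[0,0,30],1],[[0,0,0],[0,0,30],1],[[0,0,0],[0,0,0],1]]'

```text
time_s: 1.98
position: [0.5403, -0.2434, 0.2346]
eef_rot: [3.131, 0.005, -1.696]
contact_force: [-0.8, 0.8, -1.0]
width: 0.997
```

```bash
python3 - <<'E'
from h import *
print(read_state()); p,_=save("scene","s3"); q,_=save("top","t3")
cv2.imwrite("pics/v3.png",np.vstack([cv2.resize(x,(480,300)) for x in(p,q)])[:,:,::-1])
E
```

```text
{'time_s': 1.9833, 'joint_pos': array([-5.58583535e-01,  3.57060282e-01,  1.16186951e-01,  1.34127600e+00,
       -6.84297313e-05,  2.70826413e+00]), 'qd': array([-0.00162925, -0.0170359 ,  0.11218004,  0.11341454, -0.00081426,
        0.00124894]), 'effort': array([ 3.56687950e-01, -5.69897461e+01,  3.38779557e+01, -1.45309500e+00,
        1.51829724e-02,  9.77686490e-03]), 'position': array([ 0.54030865, -0.24336639,  0.23463401]), 'eef_rot': array([ 3.13126017,  0.00470487, -1.69607526]), 'contact_force': array([-0.83551112,  0.80517341, -0.97590038]), 'ft_torque': array([0.05171105, 0.08495852, 0.03539675]), 'width': 0.9966306369032629}
```

View pics/v3.png

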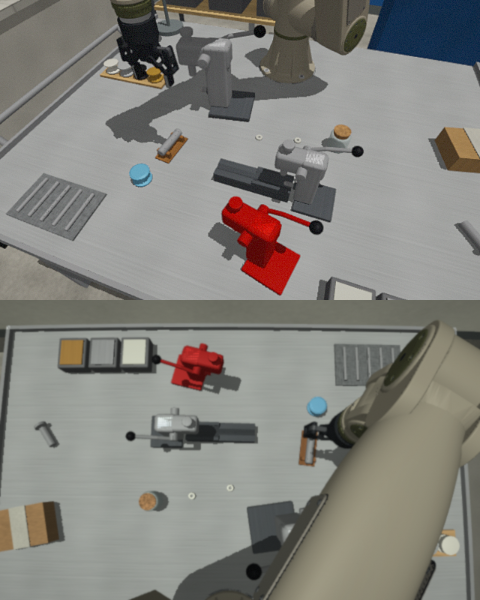

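Scene: the gripper hangs above the cradle at about (145,50) in the half-size picture. Top: the arm passes high over the big press, and the cradle is at (308,448) with the fingers beside it. Next I check the arm's height against the 0.277 m press.

```bash
python3 - <<'E'
from h import *
d=np.load("pics/t3.npz")["d"]
for u,v in[(400,390),(440,350),(470,310),(500,260),(530,200),(560,150),(590,90),(620,80)]:
    print((u,v),pix2w("top",u,v,d[v,u]).round(3) if d[v,u]>0 else 0)
d=np.load("pics/s3.npz")["d"]
for u,v in[(160,5),(185,5),(205,10),(180,20),(200,30),(215,2),(190,45),(300,2),(440,3),(460,20)]:
    print((u,v),pix2w("scene",u,v,d[v,u]).round(3) if d[v,u]>0 else 0)
E
```

```text
(400, 390) [ 0.35  -0.075  0.743]
(440, 350) [ 0.373 -0.1    0.742]
(470, 310) [ 0.396 -0.12   0.739]
(500, 260) [ 0.427 -0.141  0.735]
(530, 200) [ 0.465 -0.165  0.729]
(560, 150) [ 0.501 -0.193  0.72 ]
(590, 90) [ 0.545 -0.218  0.719]
(620, 80) [ 0.552 -0.24   0.722]
(160, 5) [ 0.58  -0.241  0.448]
(185, 5) [ 0.563 -0.213  0.444]
(205, 10) [-0.794 -1.131 -0.208]
(180, 20) [ 0.571 -0.222  0.426]
(200, 30) [ 0.55  -0.208  0.404]
(215, 2) [-0.884 -1.116 -0.199]
(190, 45) [ 0.568 -0.219  0.387]
(300, 2) [-0.853 -0.591 -0.131]
(440, 3) [0.204 0.119 0.348]
(460, 20) [0.2   0.165 0.319]
```

The forearm underside should be at about 0.4 m or more at grasp height, well clear of the press. Descending.

Request:
drive_tool --deltas '[[[0,0,0],[0,0,30],1],[[0,0,0],[0,0,30],1],[[0,0,0],[0,0,30],1],[[0,0,0],[0,0,30],1],[[0,0,0],[0,0,20],1],[[0,0,0],[0,0,0],1],[[0,0,0],[0,0,0],1],[[0,0,0],[0,0,0],1]]'

```text
time_s: 2.75
position: [0.5453, -0.2463, 0.1041]
eef_rot: [-3.138, -0.002, -1.696]
contact_force: [-0.3, 0.1, 1.4]
width: 1.0
```

```bash
python3 - <<'E'
from h import *
s=read_state(); print(s["position"],s["eef_rot"]); p,_=save("scene","s4"); q,_=save("top","t4")
o=np.vstack([cv2.resize(p[120:220,130:330],(600,300)),cv2.resize(q[150:250,340:540],(600,300))])
cv2.imwrite("pics/v4.png",o[:,:,::-1])
E
```

```text
[ 0.5453359  -0.24632252  0.10406132] [-3.13793771e+00 -1.73899002e-03 -1.69602800e+00]
```

View pics/v4.png

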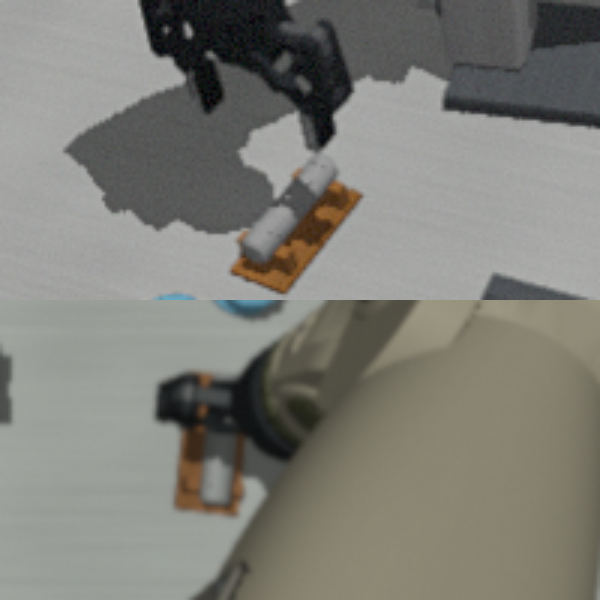

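The fingers straddle the pin about its middle: the fingertips are at (210,100) and (315,135) in the upper crop, and the pin's middle is at (290,205).

Request:
drive_tool --deltas '[[[0,0,0],[0,0,20],1],[[0,0,0],[0,0,20],1],[[0,0,0],[0,0,15],1],[[0,0,0],[0,0,10],1],[[0,0,0],[0,0,0],1],[[0,0,0],[0,0,0],1],[[0,0,0],[0,0,0],1]]'

```text
time_s: 3.43
position: [0.5446, -0.2458, 0.0378]
eef_rot: [-3.139, -0.001, -1.696]
contact_force: [0.2, -0.5, -0.2]
width: 0.998
```

Request:
drive_tool --deltas '[[[0,0,0],[-1.3,0,7],1],[[0,0,0],[0,0,6.5],1],[[0,0,0],[0,0,0],1],[[0,0,0],[0,0,0],-0.2],[[0,0,0],[0,0,0],-0.2],[[0,0,0],[0,0,0],-0.2],[[0,0,0],[0,0,0],-0.2],[[0,0,0],[0,0,0],-0.2]]'

```text
time_s: 4.1
position: [0.5439, -0.244, 0.023]
eef_rot: [-3.141, -0.0, -1.696]
contact_force: [-0.7, 0.4, 1.0]
width: 0.403
```

Request:
drive_tool --deltas '[[[0,0,0],[0,0,0],-1],[[0,0,0],[0,0,0],-1],[[0,0,0],[0,0,0],-1],[[0,0,0],[0,0,0],-1],[[0,0,0],[0,0,0],-1],[[0,0,0],[0,0,0],-1]]'

```text
time_s: 4.6
position: [0.5439, -0.2454, 0.0234]
eef_rot: [-3.141, -0.003, -1.697]
contact_force: [-2.0, -4.6, 2.1]
width: 0.257
```

Request:
drive_tool --deltas '[[[0,0,0],[0,0,-10],-1],[[0,0,0],[0,0,-25],-1],[[0,0,0],[0,0,-30],-1],[[0,0,0],[0,0,-25],-1],[[0,0,-0.12],[0,0,0],-1],[[0,0,-0.12],[0,0,0],-1],[[0,0,-0.12],[0,0,0],-1],[[0,0,-0.12],[0,0,0],-1]]'

```text
time_s: 5.27
position: [0.5433, -0.2429, 0.1128]
eef_rot: [-3.142, 0.002, -1.21]
contact_force: [0.5, -0.2, -4.3]
width: 0.255
```

Request:
drive_tool --deltas '[[[0,0,-0.12],[0,0,0],-1],[[0,0,-0.12],[0,0,0],-1],[[0,0,-0.12],[0,0,0],-1],[[0,0,-0.12],[0,0,0],-1],[[0,0,-0.12],[0,0,0],-1],[[0,0,-0.12],[0,0,0],-1],[[0,0,-0.12],[0,0,0],-1],[[0,0,-0.12],[0,0,0],-1]]'

```text
time_s: 5.93
position: [0.5432, -0.2428, 0.1124]
eef_rot: [-3.14, 0.002, -0.25]
contact_force: [0.0, 0.5, -2.8]
width: 0.256
```

Request:
drive_tool --deltas '[[[0,0,-0.12],[0,0,0],-1],[[0,0,-0.12],[0,0,0],-1],[[0,0,0],[0,0,0],-1],[[0,0,0],[0,0,0],-1],[[0,0,0],[0,0,0],-1]]'

```text
time_s: 6.35
position: [0.5435, -0.2434, 0.1126]
eef_rot: [-3.141, 0.0, -0.019]
contact_force: [0.2, -0.1, -3.0]
width: 0.257
```

Request:
drive_tool --deltas '[[[0,0,0],[6.1,-30.9,0],-1],[[0,0,0],[6.1,-30.9,0],-1],[[0,0,0],[6.1,-30.9,0],-1],[[0,0,0],[6.1,-30.9,0],-1],[[0,0,0],[6.1,-30.9,0],-1],[[0,0,0],[6.1,-30.9,0],-1],[[0,0,0],[6.1,-30.9,0],-1],[[0,0,0],[0,0,0],-1]]'

```text
time_s: 7.02
position: [0.5903, -0.0227, 0.1128]
eef_rot: [-3.139, -0.0, -0.012]
contact_force: [-0.0, -0.0, -3.5]
width: 0.253
```

Request:
drive_tool --deltas '[[[0,0,0],[0,0,25],-1],[[0,0,0],[0,0,25],-1],[[0,0,0],[0,0,10],-1],[[0,0,0],[0,0,0],-1],[[0,0,0],[0,0,0],-1],[[0,0,0],[0,0,0],-1],[[0,0,0],[0,0,0],-1]]'

```text
time_s: 7.6
position: [0.5912, -0.0288, 0.0544]
eef_rot: [3.141, -0.003, -0.017]
contact_force: [0.3, 0.1, -2.5]
width: 0.253
```

```bash
python3 - <<'E'
from h import *
s=read_state(); print(s["position"],s["eef_rot"],s["contact_force"]); p,_=save("scene","s5"); q,_=save("top","t5")
o=np.vstack([cv2.resize(p[165:285,260:420],(400,300),interpolation=cv2.INTER_CUBIC),cv2.resize(q[140:215,280:380],(400,300),interpolation=cv2.INTER_CUBIC)])
cv2.imwrite("pics/v5.png",o[:,:,::-1])
E
```

```text
[ 0.59117517 -0.02884924  0.05439752] [ 3.14111088e+00 -2.77387204e-03 -1.67742108e-02] [ 0.27002124  0.09244618 -2.52503647]
```

View pics/v5.png

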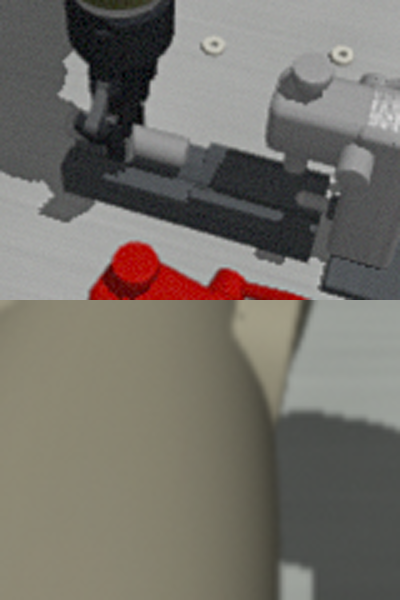

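The pin hangs level over the outer groove, with its front end at (185,150) in the upper crop; the top view is hidden by the arm. I lower it by feel.

Request:
drive_tool --deltas '[[[0,0,0],[0,0,7],-1],[[0,0,0],[0,0,6],-1],[[0,0,0],[0,0,0],-1],[[0,0,0],[0,0,0],-1],[[0,0,0],[0,0,0],-1]]'

```text
time_s: 8.12
position: [0.5896, -0.0282, 0.0395]
eef_rot: [-3.142, 0.001, -0.016]
contact_force: [-0.1, 0.3, -4.1]
width: 0.252
```

Request:
drive_tool --deltas '[[[0,0,0],[0,0,1.5],-1],[[0,0,0],[0,0,1],-1],[[0,0,0],[0,0,0],-1],[[0,0,0],[0,0,0],-1]]'

```text
time_s: 8.45
position: [0.5902, -0.0283, 0.0378]
eef_rot: [3.141, -0.001, -0.016]
contact_force: [-1.3, 0.1, 1.3]
width: 0.257
```

Request:
drive_tool --deltas '[[[0,0,0],[0,0,0.3],-1],[[0,0,0],[0,0,0],-0.3],[[0,0,0],[0,0,0],-0.1],[[0,0,0],[0,0,0],0.2],[[0,0,0],[0,0,0],0.2],[[0,0,0],[0,0,0],0.2]]'

```text
time_s: 8.95
position: [0.59, -0.0284, 0.0369]
eef_rot: [3.141, -0.0, -0.016]
contact_force: [-0.6, 0.7, 0.5]
width: 0.598
```

Request:
drive_tool --deltas '[[[0,0,0],[0,0,-5],0.3],[[0,0,0],[0,0,-15],0.3],[[0,0,0],[0,0,-30],0.3],[[0,0,0],[0,0,-30],0.3],[[0,0,0],[0,0,0],0.3],[[0,0,0],[0,0,0],0.3]]'

```text
time_s: 9.45
position: [0.5918, -0.0286, 0.1196]
eef_rot: [3.141, -0.005, -0.016]
contact_force: [-1.0, -0.7, -0.8]
width: 0.644
```

Request:
drive_tool --deltas '[[[0,0,0],[0,30,0],-1],[[0,0,0],[0,32,0],-1],[[0,0,0],[0,30,0],-1],[[0,0,0],[0,0,20],-1],[[0,0,0],[0,0,20],-1],[[0,0,0],[0,0,0],-1],[[0,0,0],[0,0,0],-1],[[0,0,0],[0,0,0],-1]]'

```text
time_s: 10.12
position: [0.5882, -0.12, 0.077]
eef_rot: [-3.141, 0.001, -0.016]
contact_force: [0.9, 0.5, 0.9]
width: 0.001
```

```bash
python3 - <<'E'
from h import *
s=read_state(); print(s["position"],s["eef_rot"],s["contact_force"],s["width"]); p,_=save("scene","s6"); q,_=save("top","t6")
o=np.vstack([cv2.resize(p[165:285,260:420],(400,300),interpolation=cv2.INTER_CUBIC),cv2.resize(q[140:215,280:380],(400,300),interpolation=cv2.INTER_CUBIC)])
cv2.imwrite("pics/v6.png",o[:,:,::-1])
E
```

```text
[ 0.58820459 -0.11996851  0.07698598] [-3.14138710e+00  8.42467920e-04 -1.56046009e-02] [0.9313394  0.46034148 0.87147967] 0.0005912322079312269
```

View pics/v6.png

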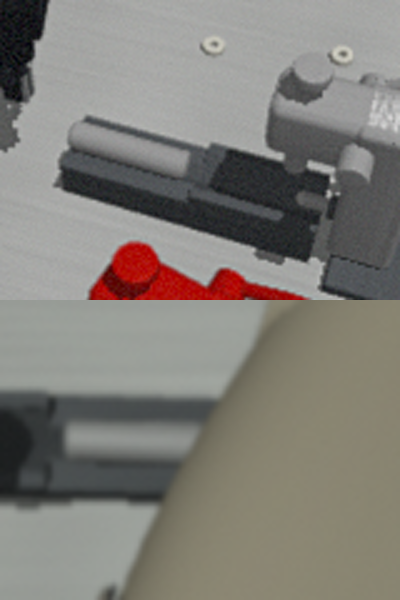

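The pin lies level and free in the outer groove: upper crop from (80,135) to (190,160), top crop front end at (62,441). Now down behind its tail.

Request:
drive_tool --deltas '[[[0,0,0],[0.8,0,15],-1],[[0,0,0],[0,0,14],-1],[[0,0,0],[0,0,6.5],-1],[[0,0,0],[0,0,0],-1],[[0,0,0],[0,0,0],-1],[[0,0,0],[0,-8,0],-1],[[0,0,0],[0,-7,0],-1],[[0,0,0],[0,0,0],-1]]'

```text
time_s: 10.88
position: [0.5898, -0.1038, 0.0423]
eef_rot: [-3.141, -0.001, -0.015]
contact_force: [0.9, -0.1, -0.3]
width: -0.0
```

Request:
drive_tool --deltas '[[[0,0,0],[0,-2,0],-1],[[0,0,0],[0,-2,0],-1],[[0,0,0],[0,-2,0],-1],[[0,0,0],[0,-2,0],-1],[[0,0,0],[0,-2,0],-1],[[0,0,0],[0,-2,0],-1],[[0,0,0],[0,-2,0],-1],[[0,0,0],[0,-2,0],-1]]'

```text
time_s: 11.55
position: [0.5897, -0.0892, 0.0415]
eef_rot: [3.142, 0.0, -0.016]
contact_force: [0.6, 0.2, 0.4]
width: 0.002
```

```bash
python3 - <<'E'
from h import *
s=read_state(); print(s["position"],s["contact_force"]); q,d=save("top","t7")
print("front before",pix2w("top",295.5,175.2,z=.045), w2pix("top",[[.59,.0,.045],[.59,.022,.045],[.591,.107,.045]]))
b=q[170:181,270:330].astype(int).mean(2).mean(0); print(b.round().astype(int).tolist())
E
```

```text
[ 0.58968935 -0.08917909  0.04145486] [0.63482037 0.17035706 0.38397587]
front before [0.5890702 0.0255118 0.045    ] [[306.74523515 174.84494438]
 [297.05152763 174.80177428]
 [259.65034682 174.2096653 ]]
[32, 32, 32, 32, 32, 32, 31, 32, 32, 32, 31, 32, 31, 32, 32, 33, 38, 46, 54, 56, 57, 58, 61, 63, 65, 74, 97, 115, 120, 120, 120, 120, 122, 123, 121, 116, 110, 107, 107, 110, 113, 115, 117, 119, 120, 121, 122, 123, 124, 124, 125, 125, 126, 126, 127, 127, 127, 127, 127, 127]
```

Request:
drive_tool --deltas '[[[0,0,0],[0,-1.5,0],-1],[[0,0,0],[0,-1.5,0],-1],[[0,0,0],[0,-2,0],-1],[[0,0,0],[0,-2,0],-1],[[0,0,0],[0,-2,0],-1],[[0,0,0],[0,-2,0],-1],[[0,0,0],[0,-2,0],-1],[[0,0,0],[0,-2,0],-1]]'

```text
time_s: 12.27
position: [0.59, -0.0742, 0.0415]
eef_rot: [3.141, -0.0, -0.016]
contact_force: [-0.3, -2.4, 0.5]
width: -0.004
```

Request:
drive_tool --deltas '[[[0,0,0],[0,-2.5,0],-1],[[0,0,0],[0,-2.5,0],-1],[[0,0,0],[0,-2.5,0],-1],[[0,0,0],[0,-2.5,0],-1],[[0,0,0],[0,-2.5,0],-1],[[0,0,0],[0,-2.5,0],-1],[[0,0,0],[0,-2.5,0],-1],[[0,0,0],[0,-2.5,0],-1]]'

```text
time_s: 12.93
position: [0.5904, -0.0541, 0.0415]
eef_rot: [3.141, -0.0, -0.016]
contact_force: [0.2, -2.7, -0.4]
width: -0.002
```

Request:
drive_tool --deltas '[[[0,0,0],[0,-2.5,0],-1],[[0,0,0],[0,-2.5,0],-1],[[0,0,0],[0,-2.5,0],-1],[[0,0,0],[0,-2.5,0],-1],[[0,0,0],[0,-2.5,0],-1],[[0,0,0],[0,-2.5,0],-1],[[0,0,0],[0,-2,0],-1],[[0,0,0],[0,-1,0],-1]]'

```text
time_s: 13.6
position: [0.5907, -0.036, 0.0416]
eef_rot: [3.141, -0.0, -0.016]
contact_force: [0.5, -3.2, 0.6]
width: -0.001
```

Request:
drive_tool --deltas '[[[0,0,0],[0,-1.2,0],-1],[[0,0,0],[0,-1.2,0],-1],[[0,0,0],[0,-1.2,0],-1],[[0,0,0],[0,-1.2,0],-1],[[0,0,0],[0,-1.2,0],-1],[[0,0,0],[0,-1.2,0],-1],[[0,0,0],[0,-1.2,0],-1],[[0,0,0],[0,-1.2,0],-1]]'

```text
time_s: 14.27
position: [0.5908, -0.0267, 0.0415]
eef_rot: [3.141, -0.0, -0.016]
contact_force: [1.0, -3.6, 0.2]
width: -0.002
```

Request:
drive_tool --deltas '[[[0,0,0],[0,-0.6,0],-1],[[0,0,0],[0,-0.6,0],-1],[[0,0,0],[0,-0.6,0],-1],[[0,0,0],[0,-0.6,0],-1],[[0,0,0],[0,-0.6,0],-1]]'

```text
time_s: 14.68
position: [0.5908, -0.0237, 0.0415]
eef_rot: [3.141, -0.0, -0.016]
contact_force: [1.4, -3.5, -0.0]
width: 0.002
```

Request:
drive_tool --deltas '[[[0,0,0],[0,-0.6,0],-1],[[0,0,0],[0,-0.6,0],-1],[[0,0,0],[0,-0.6,0],-1],[[0,0,0],[0,-0.6,0],-1],[[0,0,0],[0,-0.6,0],-1]]'

```text
time_s: 15.1
position: [0.5909, -0.0207, 0.0415]
eef_rot: [3.141, -0.0, -0.016]
contact_force: [2.3, -4.3, 1.2]
width: -0.003
```

Request:
drive_tool --deltas '[[[0,0,0],[0,-0.6,0],-1],[[0,0,0],[0,-0.6,0],-1],[[0,0,0],[0,-0.6,0],-1],[[0,0,0],[0,-0.6,0],-1],[[0,0,0],[0,-0.6,0],-1]]'

```text
time_s: 15.52
position: [0.5909, -0.0177, 0.0415]
eef_rot: [3.141, -0.0, -0.016]
contact_force: [1.7, -3.4, 1.7]
width: 0.0
```

Request:
drive_tool --deltas '[[[0,0,0],[0,-0.6,0],-1],[[0,0,0],[0,-0.6,0],-1],[[0,0,0],[0,-0.6,0],-1],[[0,0,0],[0,-0.6,0],-1],[[0,0,0],[0,-0.6,0],-1]]'

```text
time_s: 15.93
position: [0.591, -0.0147, 0.0415]
eef_rot: [3.141, -0.0, -0.016]
contact_force: [1.7, -3.9, 0.8]
width: 0.002
```

Request:
drive_tool --deltas '[[[0,0,0],[0,-0.6,0],-1],[[0,0,0],[0,-0.6,0],-1],[[0,0,0],[0,-0.6,0],-1],[[0,0,0],[0,-0.6,0],-1],[[0,0,0],[0,-0.6,0],-1]]'

```text
time_s: 16.35
position: [0.591, -0.0117, 0.0415]
eef_rot: [3.141, -0.0, -0.016]
contact_force: [1.1, -4.8, 1.4]
width: -0.002
```

Request:
drive_tool --deltas '[[[0,0,0],[0,-0.5,0],-1],[[0,0,0],[0,-0.5,0],-1],[[0,0,0],[0,-0.5,0],-1],[[0,0,0],[0,-0.5,0],-1]]'

```text
time_s: 16.68
position: [0.5911, -0.0097, 0.0415]
eef_rot: [3.141, -0.0, -0.016]
contact_force: [1.7, -4.0, 0.7]
width: 0.001
```

Request:
drive_tool --deltas '[[[0,0,0],[0,-0.5,0],-1],[[0,0,0],[0,-0.5,0],-1],[[0,0,0],[0,-0.5,0],-1],[[0,0,0],[0,-0.5,0],-1]]'

```text
time_s: 17.02
position: [0.5911, -0.0077, 0.0415]
eef_rot: [3.141, -0.0, -0.016]
contact_force: [1.8, -5.2, 1.5]
width: -0.001
```

Request:
drive_tool --deltas '[[[0,0,0],[0,-0.5,0],-1],[[0,0,0],[0,-0.5,0],-1],[[0,0,0],[0,-0.5,0],-1]]'

```text
time_s: 17.27
position: [0.5911, -0.0062, 0.0415]
eef_rot: [3.141, -0.0, -0.016]
contact_force: [2.7, -4.8, 1.9]
width: -0.0
```

Request:
drive_tool --deltas '[[[0,0,0],[0,-0.5,0],-1],[[0,0,0],[0,-0.5,0],-1],[[0,0,0],[0,-0.5,0],-1],[[0,0,0],[0,-0.5,0],-1]]'

```text
time_s: 17.6
position: [0.5912, -0.0042, 0.0415]
eef_rot: [3.141, -0.0, -0.016]
contact_force: [2.7, -4.7, 1.7]
width: 0.003
```

Request:
drive_tool --deltas '[[[0,0,0],[0,-0.5,0],-1],[[0,0,0],[0,-0.5,0],-1],[[0,0,0],[0,-0.5,0],-1],[[0,0,0],[0,-0.5,0],-1]]'

```text
time_s: 17.93
position: [0.5912, -0.0022, 0.0416]
eef_rot: [3.141, -0.0, -0.016]
contact_force: [3.1, -4.8, 1.2]
width: -0.0
```

```bash
python3 - <<'E'
from h import *
p,_=save("scene","s8")
cv2.imwrite("pics/v8.png",cv2.resize(p[165:285,260:440],(750,500),interpolation=cv2.INTER_CUBIC)[:,:,::-1])
E
```

```text
(no output)
```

View pics/v8.png

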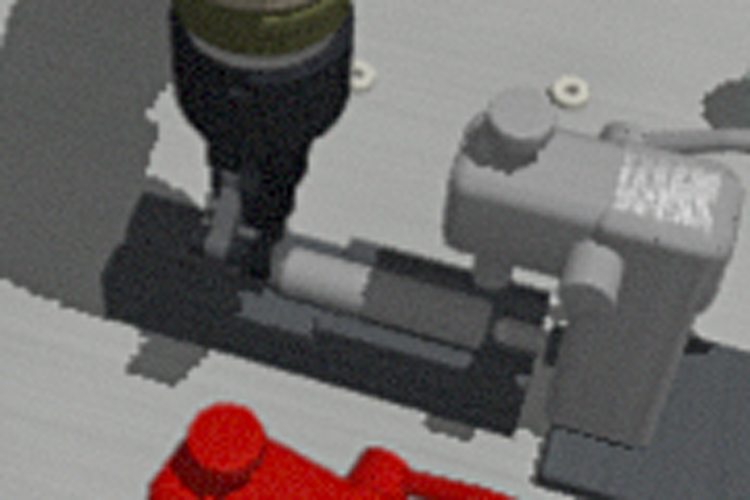

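The tail is at (283,270), the pin front at about (488,325) and the rod nose at about (498,325), so the gap is only a few millimetres. I go slower.

Request:
drive_tool --deltas '[[[0,0,0],[0,-0.4,0],-1],[[0,0,0],[0,-0.4,0],-1],[[0,0,0],[0,-0.4,0],-1]]'

```text
time_s: 18.23
position: [0.5912, -0.0011, 0.0415]
eef_rot: [3.141, -0.0, -0.016]
contact_force: [2.1, -4.9, 1.6]
width: -0.0
```

Request:
drive_tool --deltas '[[[0,0,0],[0,-0.4,0],-1],[[0,0,0],[0,-0.4,0],-1],[[0,0,0],[0,-0.4,0],-1]]'

```text
time_s: 18.48
position: [0.5912, 0.0001, 0.0415]
eef_rot: [3.141, -0.0, -0.016]
contact_force: [1.8, -3.9, 0.5]
width: -0.003
```

Request:
drive_tool --deltas '[[[0,0,0],[0,-0.4,0],-1],[[0,0,0],[0,-0.4,0],-1],[[0,0,0],[0,-0.4,0],-1]]'

```text
time_s: 18.73
position: [0.5912, 0.0011, 0.0415]
eef_rot: [3.141, -0.0, -0.016]
contact_force: [2.3, -6.4, 1.5]
width: 0.001
```

Request:
drive_tool --deltas '[[[0,0,0],[0,-0.3,0],-1],[[0,0,0],[0,0,0],-1]]'

```text
time_s: 18.9
position: [0.5912, 0.0011, 0.0415]
eef_rot: [3.14, -0.0, -0.016]
contact_force: [2.1, -5.7, 1.3]
width: -0.002
```

Request:
drive_tool --deltas '[[[0,0,0],[0,-0.3,0],-1],[[0,0,0],[0,0,0],-1]]'

```text
time_s: 19.07
position: [0.5913, 0.0011, 0.0416]
eef_rot: [3.14, -0.0, -0.017]
contact_force: [2.3, -6.7, 1.0]
width: 0.004
```

The pin has stalled and the force is rising, so it bears on the stop. I lean slightly more and hold.

Request:
drive_tool --deltas '[[[0,0,0],[0,-0.5,0],-1],[[0,0,0],[0,-0.3,0],-1],[[0,0,0],[0,0,0],-1]]'

```text
time_s: 19.32
position: [0.5913, 0.0013, 0.0415]
eef_rot: [3.138, -0.0, -0.017]
contact_force: [1.5, -8.6, 1.4]
width: -0.002
```

Request:
drive_tool --deltas '[[[0,0,0],[0,-0.2,0],-1],[[0,0,0],[0,0,0],-1],[[0,0,0],[0,0,0],-1],[[0,0,0],[0,0,0],-1],[[0,0,0],[0,0,0],-1],[[0,0,0],[0,0,0],-1],[[0,0,0],[0,0,0],-1],[[0,0,0],[0,0,0],-1]]'

```text
time_s: 19.98
position: [0.5913, 0.0013, 0.0416]
eef_rot: [3.138, -0.0, -0.017]
contact_force: [2.4, -9.4, 1.7]
width: -0.001
```

Request:
drive_tool --deltas '[[[0,0,0],[0,0.5,0],-1],[[0,0,0],[0,1,0],-1],[[0,0,0],[0,2,0],-1],[[0,0,0],[0,10,0],-1],[[0,0,0],[0,20,0],-1],[[0,0,0],[0,30,0],-1],[[0,0,0],[0,20,0],-1],[[0,0,0],[0,0,0],-1]]'

```text
time_s: 20.65
position: [0.5892, -0.0835, 0.041]
eef_rot: [-3.141, 0.001, -0.019]
contact_force: [0.1, 0.2, 0.1]
width: 0.001
```

Request:
drive_tool --deltas '[[[0,0,0],[0,15,-30],-1],[[0,0,0],[0,20,-35],-1],[[0,0,0],[0,20,-35],-1],[[0,0,0],[0,30,0],-1],[[0,0,0],[0,30,0],-1],[[0,0,0],[0,0,0],-1],[[0,0,0],[0,0,0],-1]]'

```text
time_s: 21.23
position: [0.5872, -0.196, 0.1409]
eef_rot: [-3.14, 0.001, -0.018]
contact_force: [-0.1, 0.3, -0.0]
width: -0.002
```

```bash
python3 - <<'E'
from h import *
s=read_state(); print(s["time_s"],s["position"],s["contact_force"])
p,_=save("scene","s9");q,_=save("top","t9")
o=np.vstack([cv2.resize(p[165:285,260:440],(540,360),interpolation=cv2.INTER_CUBIC),cv2.resize(q[120:280,170:450],(540,240))])
cv2.imwrite("pics/v9.png",o[:,:,::-1])
E
```

```text
21.2333 [ 0.58723182 -0.19603576  0.14092559] [-0.14476276  0.33023593 -0.01097547]
```

View pics/v9.png

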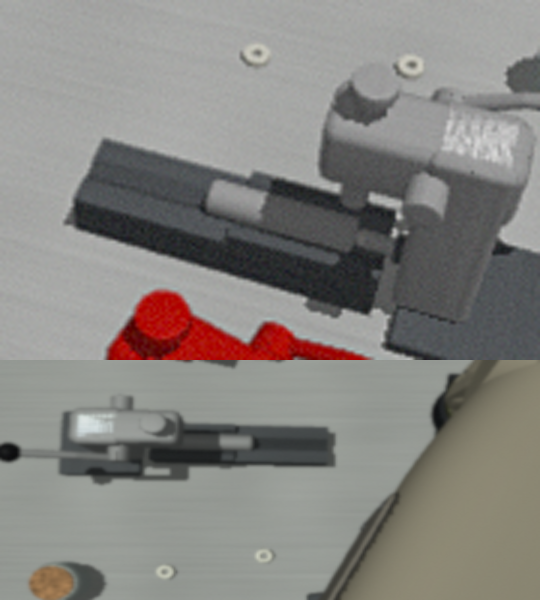

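The pin lies in the groove from (210,198) to (358,235) in the upper crop, and its front meets the rod nose. The tail is at (252,442) in the lower crop, which is y≈0.014 m and agrees with the last finger position. The bystanders look untouched and the robot is clear.

```bash
python3 -c "
from station import *
print(close_job())"
```

```text
the job is handed in; nothing more can be done
None
```

The pin now lies in the V-block groove against the stop rod of the small chrome press, and I handed the job in at about 21 s of the 64 s allowed.

- **Laying:** I took the pin from the cradle, lowered it into the low-walled outer end of the groove by feel, and let go. A picture showed it lying level and free.
- **Pushing:** I pushed its tail with shut fingers, needing about 3–5 N. It stalled with the finger at y ≈ 0.001 m. I then leaned on it for about 0.7 s with 9.4 N at the wrist, part of which was friction, so the press felt less than the 15 N limit. Then I backed off.
- **Last checks:** The wrist force read about 0 with the robot clear. The final picture shows the pin's front on the rod nose. The tail position agrees with where the finger stopped. The bearings and jar look untouched. The yo-yo was outside the last crop, but no move went near it.

One reading I can't explain: a sideways force of about 2–3 N built up during the push and vanished when I backed off. It was probably friction between the finger and the pin. No check failed.

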